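# Clamp a battery cell in its test nest

## Task

A battery cell lies in the nest of the clamping fixture that is screwed to the worktop. With a finger, push the steel strap round sideways until it stands over the cell against its stop pin, and only then push the raised cam lever on the strap's tail fully down, so that the cell is clamped. Pick nothing up, leave the cell untouched in its nest and the things lying around where they are, and finish clear of everything.

Things in the scene. Friction and masses are not known exactly. Their poses are not given: they have to be found in the camera images.
- fixture: fixed fixture, aluminium plate 12 mm thick. Origin on its underside, below the strap's vertical pivot axis; z up, +x to the nest. Plate: x -45 to 100 mm, y -52 to 52. Black nest: middle x 65, y 0; outside x 49 to 81, y -39 to 39, top 29 above the worktop. Stop pin 10 mm thick at x 34, y -16.5, top 60 above the worktop
- strap (a joint): strap angle about the vertical pivot axis, rad: 0 = over the nest along the fixture's +x, against its stop pin; grows counter-clockwise from above, to 1.75. Starts at 1.0 to 1.5: push it clockwise. Stiff (0.12 N m), stays where left, does not tilt
- strap_nose (a point): middle of the steel strap near its nose, 75 mm from the pivot axis, 53 mm above the worktop; x points from pivot to nose, z up. The strap is 22 mm wide, its round nose ends 85 mm from the axis, its upright flanks reach from 44 to 62 mm above the worktop; a nut 65 mm from the axis stands up to 69 mm, its 8 mm thick spindle to 87 mm
- cam_lever (a joint): cam lever angle, rad: 0 = fully down, lying level, pointing straight away from the nose; positive = raised by that angle, up to 1.2; starts at 0.75 to 1.05. It turns round with the strap. Its hinge pin lies level across the strap, on the pivot axis, 74 mm above the worktop. Stiff (0.2 N m, some 3 N at the grip), stays where left
- lever_grip (a point): middle of the upper face of the lever's grey grip, 70 mm along the lever from its hinge pin and 8 mm above the line through the pin; 82 mm above the worktop when fully down. Grip 45 mm long, 18 wide, 12 thick, its end 90 mm from the pin. x points along the lever to the pin, z out of the upper face
- pad: black rubber pressure pad 18 x 24 x 5 mm on a sprung spindle under the strap, 65 mm from the pivot axis; origin in the middle of its underside. The cam lowers it 4.5 to 6 mm as the lever goes down, and it then presses on the cell with some 9 N, too little to push the lever up again; with the lever up it passes about 2 mm or more above the cell
- cell: the cell in the nest, 18 mm thick, 65 mm long, lying along the fixture's y; origin in the middle of its underside, 15 mm above the worktop, so its top is 33 mm above the worktop. Only the pad may press on it
- loose_cell: a loose cylindrical cell 18 mm thick, 65 mm long, lying on the worktop beside the fixture; origin in the middle of its underside. A bystander: leave it alone
- dropper: a dropper bottle, 34 mm across, 96 mm high, standing on the worktop; origin in the middle of its underside. A bystander: leave it alone
- tape: a roll of insulating tape 53 mm across, 19 mm high, lying flat on the worktop; origin in the middle of its underside. A bystander: leave it alone
- screwdriver: a screwdriver 150 mm long, 25 mm thick, lying on the worktop; origin in the middle of its underside. A bystander: leave it alone

How it is judged:
By the outcome, as a careful person would: the job done as asked, in the order asked, and still so for the second after the job is handed in, with the robot touching nothing.
It also fails if it takes over 48 s, if anything falls off the work surface, if the arm or the gripper's body presses on something with over 40 N, if the wrist force passes 120 N, or if a joint passes its speed limit or range.

## Robot

A 6-joint arm with a two-finger parallel gripper is mounted at the origin on a cart in front of the work surface, level with it; the furniture and walls round the work are solid. World frame = base frame: x ahead of the robot, y to its left, z up, the work surface at z = 0. Lengths are in mm, angles in rad, forces in N, time in s.
With the tool pointing down it reaches from about 350 to 875 mm from the base axis. Payload 4.2 kg.
Tool frame: the origin (TCP) lies between the finger pads; the fingertips stand 17 mm ahead of it and the grasp point (between the pads) lies 2 mm behind it; z points along the fingers, y is the line along which they close (so a half turn about z gives the same grasp; the last joint's range is limited). The gripper opens to 85 mm and grips with 20 to 120 N. Pads are 22 mm wide; open, the fingers measure 114 mm over their backs; the gripper's body (76 mm by 85 mm) begins 54 mm behind the grasp point. The pads swing forward as they close: fully open they stand 13 mm farther back than shut.
Start: joints at [-1.024, 0.385, 0.008, 0, -1.194, -0.259], TCP at [177.418, -599.268, 248.312] pointing down, gripper open.
Joint ranges: [-3.14, 3.14], [-1.21, 2.06], [-1.07, 1.41], [-3.16, 2.05], [-2.99, -0.16], [-3.1, 3.1]. Speed limits (rad/s): [2.79, 2.79, 3.14, 3.14, 3.14, 3.14].

## Interface

Orientations are given as a unit quaternion [x, y, z, w].
In Python, from bench import arm, viewer, monitor gives the robot as it stands (arm), with the cameras (viewer) and the readings (monitor).
- The arm moves only by the shell command python3 jog.py 'ROWS' [OPENING]. ROWS is rows parted by semicolons, their numbers by spaces, 1 to 10 of them, each of 6 numbers: dx, dy, dz in mm, then a rotation vector rx, ry, rz in rad; each row is the pose to reach, as a shift and turn from the pose commanded when the command began, along the tool's axes at that moment; what a row does not reach only later rows make up. A row lasts 1/10 s, in which the tool goes at most 50 mm and 0.15 rad, less where a joint would pass 70% of its speed; a pose out of reach is approached as far as the arm can. OPENING is the finger opening in mm, set as the command begins (- or left out keeps the last). The fingers move at their own pace and stop on an object; the grip force is fixed at half the most. Time passes only in rows, so rows that do not move let the fingers close. It prints the time, the measured TCP pose, the force, the opening and the grip force at its end.
- monitor.read_state(): the state, without advancing time (a new reading comes with each control period).
- viewer.get_image(name): name is "scene" or "side" or "wrist"; returns the picture (420x560x3 uint8, blue, green, red); there is no depth.
- viewer.get_calibration(name): a dict with "K" (3x3 intrinsics, pixels), "rvec" (rotation vector, rad) and "tvec" (3), from world to camera coordinates, as OpenCV has them. Camera axes: x right, y down, z forward; pixel columns grow to the right and rows downward; lengths in mm; the calibration is good to about 2 mm. A picture is of the moment at which its call begins: read the wrist's pose just before it. get_calibration takes no time and is no camera call; for the wrist camera it gives the pose at the moment of the call.
- arm.job_done(): hands the job in; it is judged then, once.
The state is a dict: "clock": time; "joints": joint angles; "joint_vel": joint speeds; "joint_efforts": joint torques, N m; "position": TCP position; "ee_rot": TCP orientation; "contact_force": force on the tool from outside, world axes, zero at the start; "wrist_torque": the same for the moment, N m; "gripper_width": finger opening in mm; "grasp_force": force on a finger pad.
Only numpy, scipy, OpenCV 4.12 (cv2) and the standard library are available. Lean on these libraries where they do the work, as an engineer would, in place of code of your own. Each camera call takes 0.05 s, during which the arm holds its last target. There are 200 camera calls.

## Working session

There is one attempt and no reset: what is moved stays moved. The work goes in short steps, Python scripts to look and compute and a shell command to move; the robot and the scene stay as the last step left them, time stands still between calls to the robot, and variables do not carry over. Pictures are saved under pics/ and viewed, at most 10 in all, crops included, and the job is handed in when it is done.

```bash
ls; mkdir -p pics
python3 - <<'E'
from bench import arm, viewer, monitor
import cv2
s=monitor.read_state();print(s)
for n in("scene","side"):
    im=viewer.get_image(n);cv2.imwrite(f"pics/{n}0.png",im)
    c=viewer.get_calibration(n);print(n,c)
E
```

```text
bench.py
jog.py
pics
{'clock': 0.0, 'joints': array([-1.02441762e+00,  3.85602090e-01,  6.59953506e-03, -5.06003871e-04,
       -1.19401431e+00, -2.58604350e-01]), 'joint_vel': array([ 8.75172993e-04,  7.04923343e-05,  3.85869607e-05,  1.76687328e-04,
        1.30933553e-04, -8.05729421e-04]), 'joint_efforts': array([-6.72242058e-04, -3.92289662e+01,  1.88399059e+01,  4.18612897e+00,
       -4.65394347e-03, -3.45380045e-05]), 'position': array([ 177.24892565, -598.75582522,  247.1827399 ]), 'ee_rot': array([-1.43298718e-01,  9.89678831e-01,  1.11365478e-03, -2.18545096e-04]), 'contact_force': array([ 0.11489734, -0.15961033,  0.18075461]), 'wrist_torque': array([-0.00574917,  0.06055019,  0.0119171 ]), 'grasp_force': 0.0, 'gripper_width': 85.16927621064538}
scene {'K': array([[463.02255674,   0.        , 284.40834709],
       [  0.        , 463.02255674, 213.8595758 ],
       [  0.        ,   0.        ,   1.        ]]), 'rvec': array([ 0.86263624, -2.52349733,  1.07693487]), 'tvec': array([484.87486411, 298.00229704, 646.99770613])}
side {'K': array([[409.9025728 ,   0.        , 278.34116948],
       [  0.        , 409.9025728 , 214.10594831],
       [  0.        ,   0.        ,   1.        ]]), 'rvec': array([ 0.61102819, -2.51551016,  1.36763901]), 'tvec': array([537.41439498, 210.48512742, 669.23484673])}
```

View pics/scene0.png

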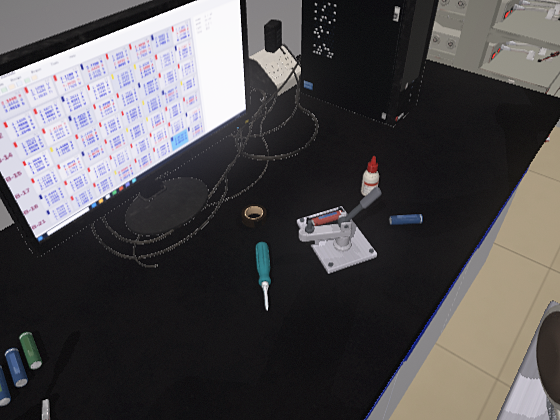

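View pics/side0.png

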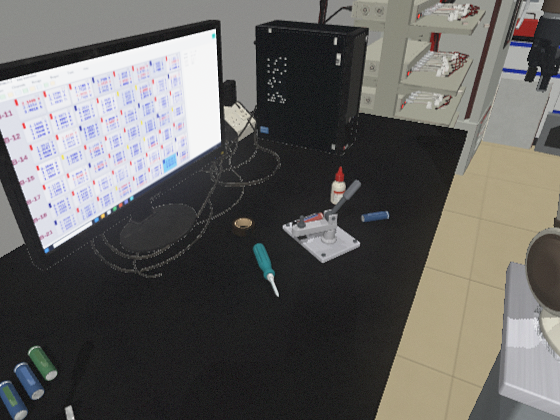

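The scene view shows the fixture around (337,240), with the strap nose at about (306,228) and the lever pointing up right to (380,195). The dropper is at (371,180), the loose cell at (406,219), the tape at (254,214) and the screwdriver at (264,270). I'll enlarge the fixture.

Run:
```python
import cv2
a=cv2.imread("pics/scene0.png")[145:285,235:435];cv2.imwrite("pics/c1.png",cv2.resize(a,None,fx=4,fy=4,interpolation=cv2.INTER_CUBIC))
a=cv2.imread("pics/side0.png")[160:270,265:395];cv2.imwrite("pics/c2.png",cv2.resize(a,None,fx=5,fy=5,interpolation=cv2.INTER_CUBIC))
```

```text
(no output)
```

View pics/c1.png

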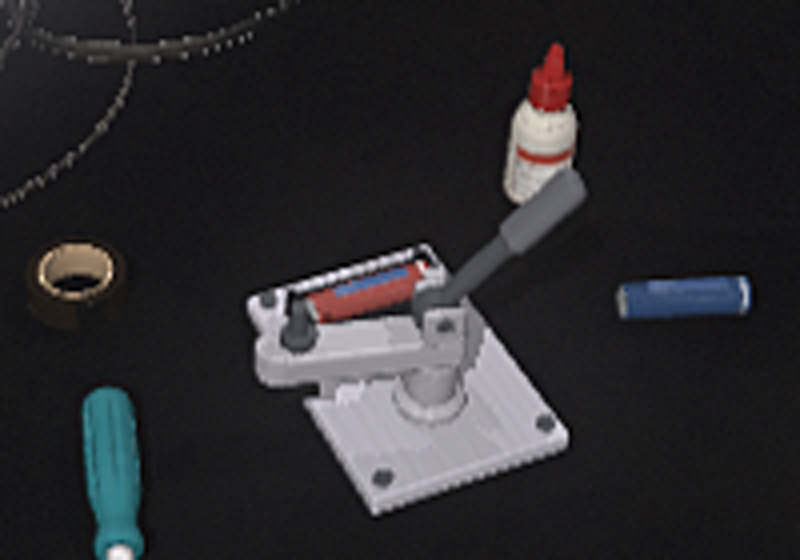

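View pics/c2.png

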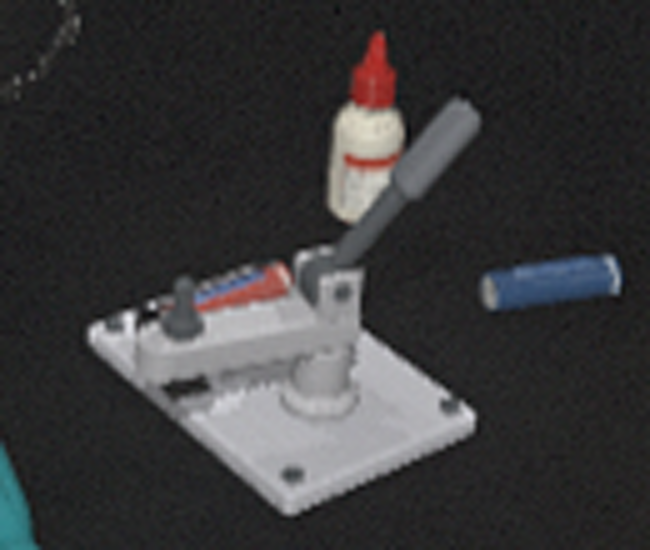

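```bash
cat > fit.py <<'E'
from bench import arm, viewer, monitor
import cv2,numpy as np
from scipy.optimize import least_squares
S=lambda u,v:(235+u/4,145+v/4)
D=lambda u,v:(265+u/5,160+v/5)
P=[("scene","f",(100,52,12),S(250,298)),("scene","f",(100,-52,12),S(430,246)),("scene","f",(-45,-52,12),S(568,435)),("scene","f",(-45,52,12),S(377,504)),
("side","f",(100,52,12),D(89,329)),("side","f",(-45,-52,12),D(475,414)),("side","f",(-45,52,12),D(290,505)),
("scene","s",(65,0,87),S(299,295)),("side","s",(65,0,87),D(184,281)),("scene","s",(0,11,74),S(445,325)),("side","s",(0,11,74),D(343,291)),
("scene","l",(90,2),S(575,183)),("side","l",(90,2),D(468,108))]
C={n:viewer.get_calibration(n) for n in("scene","side")}
def R(a):return np.array([[np.cos(a),-np.sin(a),0],[np.sin(a),np.cos(a),0],[0,0,1]])
def W(p,k,q):
    x,y,yaw,s,l=p
    if k=="f":v=R(yaw)@q
    elif k=="s":v=R(yaw+s)@q
    else:
        d,h=q;v=R(yaw+s)@np.array([-(d*np.cos(l)-h*np.sin(l)),0,74+d*np.sin(l)+h*np.cos(l)])
    return v+[x,y,0]
def proj(n,X):return cv2.projectPoints(np.array([X],float),C[n]["rvec"],C[n]["tvec"],C[n]["K"],None)[0].ravel()
def ray(n,uv,z):
    c=C[n];Rm=cv2.Rodrigues(c["rvec"])[0];o=-Rm.T@c["tvec"];d=Rm.T@np.linalg.inv(c["K"])@[*uv,1];return o+d*(z-o[2])/d[2]
if __name__=="__main__":
    a,b=ray(*("scene",P[0][3],12)),ray("scene",P[3][3],12);o=ray("scene",P[2][3],12)
    print(a,b,o)
    y0=np.arctan2(*(a-b)[1::-1]);
    f=lambda p:np.concatenate([proj(n,W(p,k,q))-uv for n,k,q,uv in P])
    r=least_squares(f,[*((a+o)/2)[:2],y0,1.2,.9],x_scale=[10,10,.1,.1,.1]);print(r.x);print(r.fun.reshape(-1,2).round(1))
    p=r.x
    print("nose",W(p,"s",(75,0,53)),"grip",W(p,"l",(70,8)))
    for n,uv,z in[("dropper",S(535,195),0),("loose",S(685,300),9),("tape",S(78,300),0),("sd",S(110,440),10)]:print(n,ray("scene",uv,z))
E
python3 fit.py
```

```text
[612.08754087 -39.29120684  12.        ] [486.28715091  32.79147004  12.        ] [438.6020976  -56.21349576  12.        ]
[500.47002329 -34.3339332   -0.51425958   1.25256852   0.92966694]
[[-0.7  0.1]
 [-0.  -0.6]
 [ 1.7  0.3]
 [-0.4 -0.1]
 [-0.7 -0.4]
 [ 1.   0.3]
 [-0.4 -0.9]
 [ 0.3  0.9]
 [-0.9 -1.1]
 [ 0.2  0.7]
 [-0.8  0.8]
 [ 0.4 -0.4]
 [-0.2  0.1]]
nose [555.94060594  16.14392789  53.        ] grip [474.2467126  -58.19697142 134.8842622 ]
dropper [ 544.13156789 -208.07300822    0.        ]
loose [ 438.26318505 -174.33012015    9.        ]
tape [688.84420494   5.80449948   0.        ]
sd [608.2788436   75.68119549  10.        ]
```

```bash
cat > go.py <<'E'
from bench import arm, viewer, monitor
import numpy as np
from scipy.spatial.transform import Rotation as Ro
PX,PY,YAW=500.5,-34.3,-0.514
def strap(s,r,off,z): # world point beside the strap at angle s
    a=YAW+s;return np.array([PX+r*np.cos(a)-off*np.sin(a),PY+r*np.sin(a)+off*np.cos(a),z])
def rows(T): # T: list of (xyz, line angle of tool x)
    s=monitor.read_state();R=Ro.from_quat(s["ee_rot"])
    for p,a in T:
        c=np.cos(a),np.sin(a)
        x=np.array([*c,0]); 
        if x@R.as_matrix()[:,0]<0:x=-x
        z=np.array([0,0,-1.]);Q=Ro.from_matrix(np.c_[x,np.cross(z,x),z])
        print(R.inv().apply(p-s["position"]).round(1),(R.inv()*Q).as_rotvec().round(3),p.round(0))
E
python3 -c "
from go import *
rows([(strap(1.25,72,40,248),YAW+1.25)])"
```

```text
[-5.176e+02  5.169e+02  3.000e-01] [ 0.002  0.    -0.448] [527.  44. 248.]
```

```bash
python3 jog.py '-35 35 0 0 0 0;-70 70 0 0 0 0;-105 105 0 0 0 0;-140 140 0 0 0 0;-175 175 0 0 0 0;-210 210 0 0 0 -.05;-245 245 0 0 0 -.1;-280 280 0 0 0 -.15;-315 315 0 0 0 -.2;-350 350 0 0 0 -.25' 0; python3 -c "
from go import *
rows([(strap(1.25,72,40,248),YAW+1.25),(strap(1.25,72,40,71),YAW+1.25)])"
```

```text
clock: 1.1
position: [413.9, -162.3, 248.3]
ee_rot: [-0.267, 0.964, 0.0, 0.0]
contact_force: [1.5, 0.1, 0.4]
gripper_width: 0.2
grasp_force: 0.0
[-202.9  118.6    0.4] [ 0.     0.    -0.196] [527.  44. 248.]
[-202.9  118.5  177.4] [ 0.     0.    -0.196] [527.  44.  71.]
```

```bash
python3 jog.py '-40 24 0 0 0 -.05;-80 47 0 0 0 -.1;-120 70 0 0 0 -.15;-160 94 0 0 0 -.2;-203 118 0 0 0 -.2;-203 118 40 0 0 -.2;-203 118 80 0 0 -.2;-203 118 115 0 0 -.2;-203 118 115 0 0 -.2;-203 118 115 0 0 -.2'
python3 - <<'E'
from go import *
import cv2
for n in("scene","side"):
    im=viewer.get_image(n)
    cv2.imwrite(f"pics/{n}1.png",im)
a=cv2.imread("pics/scene1.png")[105:285,235:435];b=cv2.imread("pics/side1.png")[105:285,230:430]
cv2.imwrite("pics/d1.png",cv2.resize(np.hstack([a,b]),None,fx=2,fy=2,interpolation=cv2.INTER_CUBIC))
rows([(strap(1.25,72,40,71),YAW+1.25)])
E
```

```text
clock: 2.1
position: [527.9, 40.9, 133.6]
ee_rot: [-0.361, 0.933, -0.0, -0.0]
contact_force: [0.0, 0.6, 0.3]
gripper_width: -0.2
grasp_force: 0.0
[ 0.1  3.3 64.4] [-0.002  0.003  0.002] [527.  44.  71.]
```

View pics/d1.png

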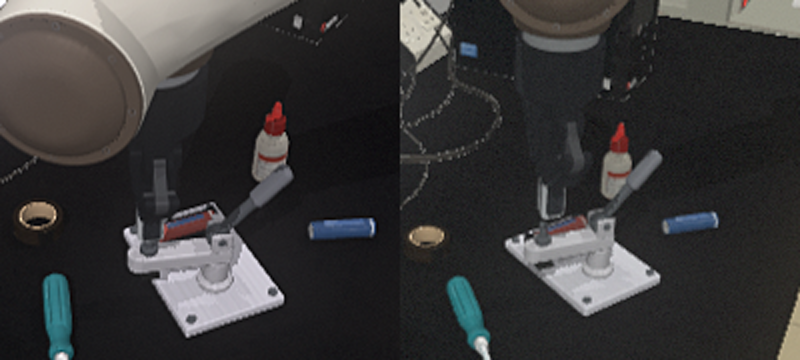

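Run:
```python
from fit import *
for z in (103,116,133):
  for n in("scene","side"):print(z,n,proj(n,np.array([528,41,z])))
  
print([ (n,proj(n,np.array([556,14,87]))) for n in("scene","side")])
import cv2
a=cv2.imread("pics/scene1.png")[165:265,270:370];b=cv2.imread("pics/side1.png")[165:265,270:370]
cv2.imwrite("pics/e1.png",cv2.resize(np.hstack([a,b]),None,fx=4,fy=4,interpolation=cv2.INTER_CUBIC))
```

```text
103 scene [309.28948014 228.32441164]
103 side [304.28242817 218.88985509]
116 scene [309.5013117  222.91432742]
116 side [304.59216407 213.15980256]
133 scene [309.78576205 215.64959149]
133 side [305.00588357 205.50607379]
[('scene', array([305.1623217 , 219.31495213])), ('side', array([296.60014086, 215.27425813]))]
```

View pics/e1.png

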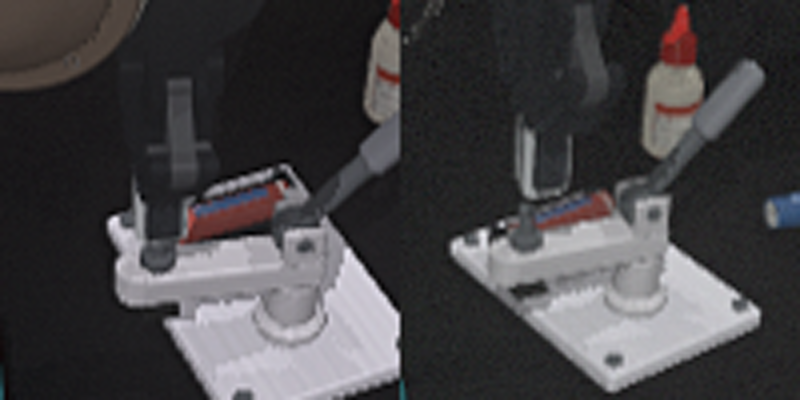

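The fingertips are where I calculated: in the side view they show at pixel (306,214), and (304.6,213) was predicted. I'll lower them beside the flank.

```bash
python3 jog.py '0 3 30 0 0 0;0 3 63 0 0 0;0 3 63 0 0 0;0 3 63 0 0 0'; python3 -c "
from go import *
S=[1.25,1.1,.95,.8,.65,.5,.35,.2,.1]
rows([(strap(s,72,26,71),YAW+s) for s in S])"
```

```text
clock: 2.6
position: [526.8, 43.4, 72.0]
ee_rot: [-0.361, 0.933, -0.0, 0.001]
contact_force: [0.1, 0.2, 1.9]
gripper_width: -0.1
grasp_force: 0.0
[ -0.3 -14.    1.1] [-0.001  0.002  0.002] [536.  33.  71.]
[ -3.3 -25.    1.1] [-0.001  0.002  0.152] [546.  27.  71.]
[ -4.7 -36.4   1.1] [-0.001  0.002  0.302] [555.  20.  71.]
[ -4.3 -47.9   1.1] [-0.001  0.002  0.452] [562.  11.  71.]
[ -2.3 -59.2   1.1] [-0.001  0.002  0.602] [568.   1.  71.]
[  1.5 -70.    1.1] [-0.001  0.002  0.752] [573.  -9.  71.]
[  6.8 -80.2   1.1] [-0.     0.003  0.902] [576. -20.  71.]
[ 13.5 -89.4   1.1] [-0.     0.003  1.052] [577. -32.  71.]
[ 18.8 -95.    1.1] [-0.     0.003  1.152] [577. -39.  71.]
```

```bash
python3 jog.py '0 -7 0 0 0 0;0 -14 0 0 0 0;-1.7 -19.5 0 0 0 .075;-3.3 -25 0 0 0 .15;-4.2 -30.5 0 0 0 .225;-4.7 -36.4 0 0 0 .3;-4.6 -42 0 0 0 .375;-4.3 -48 0 0 0 .45;-4.3 -48 0 0 0 .45'; python3 -c "
from go import *
S=[.8,.7,.6,.5,.4,.3,.2,.1,.05]
rows([(strap(s,72,26,71),YAW+s) for s in S])"
```

```text
clock: 3.5
position: [563.3, 10.1, 72.3]
ee_rot: [-0.143, 0.99, -0.0, 0.002]
contact_force: [1.0, -1.0, 4.1]
gripper_width: -0.2
grasp_force: 2.3
[0.8 1.1 1.3] [-0.001  0.005  0.002] [562.  11.  71.]
[-1.5 -6.2  1.4] [-0.001  0.005  0.102] [566.   5.  71.]
[ -2.9 -13.7   1.4] [-0.     0.005  0.202] [570.  -2.  71.]
[ -3.7 -21.3   1.4] [-0.     0.005  0.302] [573.  -9.  71.]
[ -3.6 -29.    1.4] [0.    0.005 0.402] [575. -17.  71.]
[ -2.8 -36.6   1.4] [0.    0.005 0.502] [576. -24.  71.]
[ -1.3 -44.1   1.4] [0.001 0.005 0.602] [577. -32.  71.]
[  1.  -51.4   1.4] [0.001 0.005 0.702] [577. -39.  71.]
[  2.5 -55.    1.4] [0.001 0.005 0.752] [577. -43.  71.]
```

```bash
python3 jog.py '-1.5 -6.2 0 0 0 .1;-2.9 -13.7 0 0 0 .2;-3.7 -21.3 0 0 0 .3;-3.6 -29 0 0 0 .4;-2.8 -36.6 0 0 0 .5;-1.3 -44 0 0 0 .6;1 -51.4 0 0 0 .7;2.5 -55 0 0 0 .75;2.5 -55 0 0 0 .75'
python3 - <<'E'
from go import *
import cv2
s=[.05,0,-.03,-.06]
rows([(strap(q,72,26,71),YAW+max(q,0)) for q in s])
a=viewer.get_image("scene")[165:265,270:370];b=viewer.get_image("side")[165:265,270:370]
cv2.imwrite("pics/f1.png",cv2.resize(np.hstack([a,b]),None,fx=4,fy=4,interpolation=cv2.INTER_CUBIC))
E
```

```text
clock: 4.4
position: [577.3, -43.1, 72.4]
ee_rot: [0.228, 0.974, 0.001, 0.004]
contact_force: [3.7, -0.3, 4.7]
gripper_width: -0.5
grasp_force: 2.8
[ 0.6 -0.5  1.4] [0.004 0.007 0.004] [577. -43.  71.]
[-0.5 -4.2  1.4] [0.004 0.006 0.054] [576. -47.  71.]
[-1.2 -6.4  1.4] [0.004 0.006 0.054] [576. -49.  71.]
[-1.7 -8.6  1.4] [0.004 0.006 0.054] [575. -52.  71.]
```

View pics/f1.png

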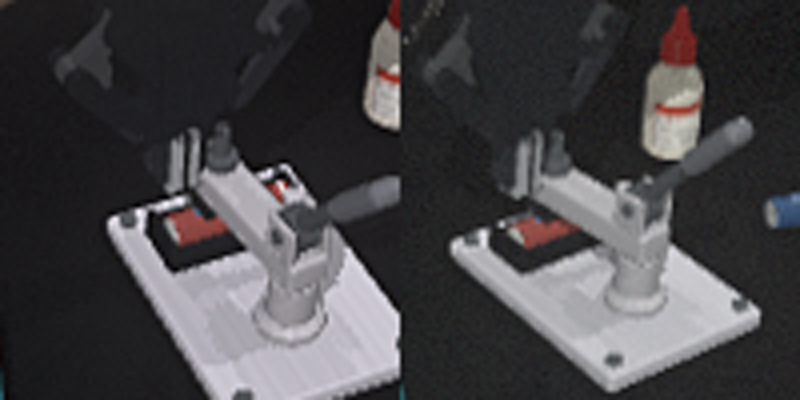

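The strap has swung nearly over the nest, with its spindle at scene pixel (325,196), and the finger is on its left flank. I'll creep on until the stop answers.

```bash
python3 jog.py '0 -2 0 0 0 .05;-.5 -4 0 0 0 .05;-.5 -4 0 0 0 .05'; python3 jog.py '0 -1.5 0 0 0 0;0 -3 0 0 0 0;0 -3 0 0 0 0';python3 jog.py '0 -1.5 0 0 0 0;0 -3 0 0 0 0;0 -3 0 0 0 0'
```

```text
clock: 4.8
position: [576.0, -46.3, 72.4]
ee_rot: [0.252, 0.968, 0.001, 0.004]
contact_force: [4.5, -0.3, 6.3]
gripper_width: 0.2
grasp_force: 4.2
clock: 5.1
position: [574.8, -48.8, 72.4]
ee_rot: [0.252, 0.968, 0.001, 0.004]
contact_force: [5.3, 0.2, 5.0]
gripper_width: 0.1
grasp_force: 4.2
clock: 5.4
position: [574.0, -50.5, 72.5]
ee_rot: [0.252, 0.968, 0.002, 0.005]
contact_force: [6.0, 2.5, 3.6]
gripper_width: -0.1
grasp_force: 4.7
```

```bash
python3 jog.py '0 -1.5 0 0 0 0;0 -3 0 0 0 0;0 -3 0 0 0 0'; python3 jog.py '0 -1.5 0 0 0 0;0 -3 0 0 0 0;0 -3 0 0 0 0'
python3 - <<'E'
from go import *
import cv2
a=viewer.get_image("scene")[165:265,270:370];b=viewer.get_image("side")[165:265,270:370]
cv2.imwrite("pics/g1.png",cv2.resize(np.hstack([a,b]),None,fx=4,fy=4,interpolation=cv2.INTER_CUBIC))
from fit import proj
for q in(0,.05,.1):
  for r,z in((65,87),):print(q,[4*(proj(n,strap(q,r,0,z))-[270,165])for n in("scene","side")])
E
```

```text
clock: 5.7
position: [573.9, -51.2, 72.6]
ee_rot: [0.252, 0.968, 0.004, 0.006]
contact_force: [6.6, 9.8, 4.0]
gripper_width: -0.1
grasp_force: 7.7
clock: 6.0
position: [573.8, -51.9, 72.7]
ee_rot: [0.251, 0.968, 0.005, 0.007]
contact_force: [9.5, 17.7, 2.8]
gripper_width: 0.0
grasp_force: 11.1
0 [array([238.89846694, 122.17128758]), array([167.36517675, 128.1433729 ])]
0.05 [array([232.80821825, 124.06575797]), array([162.63936299, 129.87556191])]
0.1 [array([226.87344352, 126.16921127]), array([158.09238024, 131.74086089])]
```

View pics/g1.png

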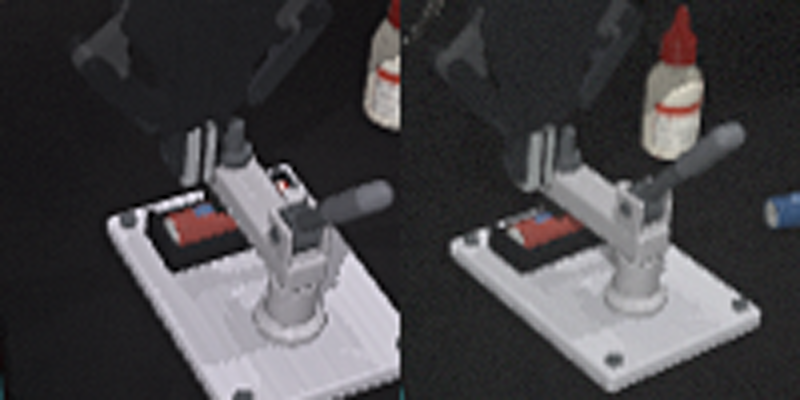

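The spindle tops are at (236,122) and (168,127), which matches strap angle 0. The normal force is 20 N, so the strap is against its stop. I'll back off, rise and go over the lever.

```bash
python3 jog.py '0 10 0 0 0 0;0 20 0 0 0 0;0 20 -40 0 0 0;0 20 -80 0 0 0;0 20 -120 0 0 0;0 20 -120 0 0 0;0 20 -120 0 0 0'; python3 -c "
from go import *
rows([(strap(0,-50,0,190),YAW)])"
```

```text
clock: 6.8
position: [575.5, -39.6, 190.2]
ee_rot: [0.253, 0.967, 0.0, -0.001]
contact_force: [-0.3, 0.8, -0.8]
gripper_width: 0.2
grasp_force: 0.0
[118.  -32.    0.5] [-0.    -0.002  0.002] [457. -10. 190.]
```

```bash
python3 jog.py '39 -11 0 0 0 0;78 -22 0 0 0 0;118 -32 0 0 0 0;118 -32 0 0 0 0;118 -32 0 0 0 0'; python3 -c "
from go import *
print(monitor.read_state()['position'])
T=[]
for l in [1.05,.93,.8,.7,.6,.5,.4,.3,.2,.1,.05,0]:
  r=62*np.cos(l)-8*np.sin(l)+11;z=74+62*np.sin(l)+8*np.cos(l)+17;T.append((strap(0,-r,0,z),YAW))
rows(T)"
```

```text
clock: 7.3
position: [456.3, -9.9, 189.0]
ee_rot: [0.253, 0.968, -0.001, -0.002]
contact_force: [-0.1, -0.2, 1.3]
gripper_width: -0.0
grasp_force: 0.0
[456.32000836  -9.91109672 189.038995  ]
[-15.7   0.5  40.2] [-0.003 -0.003  0.003] [470. -17. 149.]
[-8.9  0.6 43.5] [-0.003 -0.003  0.003] [464. -14. 145.]
[-2.1  0.6 48. ] [-0.003 -0.003  0.003] [458. -10. 141.]
[ 2.7  0.6 52. ] [-0.003 -0.003  0.003] [454.  -8. 137.]
[ 7.   0.7 56.4] [-0.003 -0.003  0.003] [450.  -6. 133.]
[10.9  0.7 61.3] [-0.003 -0.003  0.003] [447.  -4. 128.]
[14.3  0.7 66.6] [-0.003 -0.003  0.003] [444.  -2. 123.]
[17.2  0.7 72.1] [-0.003 -0.003  0.003] [441.  -1. 117.]
[19.5  0.8 77.9] [-0.003 -0.003  0.003] [439.   0. 111.]
[21.2  0.8 83.9] [-0.003 -0.003  0.003] [438.   1. 105.]
[21.8  0.8 87. ] [-0.003 -0.003  0.003] [437.   1. 102.]
[22.3  0.8 90.1] [-0.003 -0.003  0.003] [437.   2.  99.]
```

```bash
python3 jog.py '-9 .6 15 0 0 0;-9 .6 35 0 0 0;-9 .6 42 0 0 0;-2 .6 48 0 0 0;2.7 .6 52 0 0 0;7 .7 56.4 0 0 0;11 .7 61.3 0 0 0;11 .7 61.3 0 0 0'; python3 -c "
from go import *
T=[]
for l in [.5,.4,.3,.2,.1,.05,0,-.04]:
  r=62*np.cos(l)-8*np.sin(l)+11;z=74+62*np.sin(l)+8*np.cos(l)+17;T.append((strap(0,-r,0,z),YAW))
rows(T)"
```

```text
clock: 8.1
position: [448.1, -3.4, 128.7]
ee_rot: [0.253, 0.967, -0.0, -0.001]
contact_force: [-0.5, -0.3, -0.6]
gripper_width: -0.1
grasp_force: 0.1
[ 0.8 -1.1  0.9] [-0.    -0.001  0.002] [447.  -4. 128.]
[ 4.2 -1.1  6.2] [-0.    -0.001  0.002] [444.  -2. 123.]
[ 7.1 -1.1 11.7] [-0.    -0.001  0.002] [441.  -1. 117.]
[ 9.4 -1.1 17.5] [-0.    -0.001  0.002] [439.   0. 111.]
[11.1 -1.1 23.5] [-0.    -0.001  0.002] [438.   1. 105.]
[11.7 -1.1 26.6] [-0.    -0.001  0.002] [437.   1. 102.]
[12.2 -1.1 29.7] [-0.    -0.001  0.002] [437.   2.  99.]
[12.5 -1.1 32.2] [-0.    -0.001  0.002] [437.   2.  97.]
```

```bash
python3 jog.py '1 -1 1 0 0 0;4 -1 6 0 0 0;7 -1 11.7 0 0 0;9.4 -1 17.5 0 0 0;11 -1 22 0 0 0;11 -1 22 0 0 0'
python3 - <<'E'
from go import *
import cv2
a=viewer.get_image("scene")[150:250,280:380];b=viewer.get_image("side")[150:250,270:370]
cv2.imwrite("pics/h1.png",cv2.resize(np.hstack([a,b]),None,fx=4,fy=4,interpolation=cv2.INTER_CUBIC))
E
```

```text
clock: 8.7
position: [438.0, 0.7, 106.1]
ee_rot: [0.253, 0.967, -0.0, -0.001]
contact_force: [0.1, 0.4, 0.1]
gripper_width: 0.1
grasp_force: 0.0
```

View pics/h1.png

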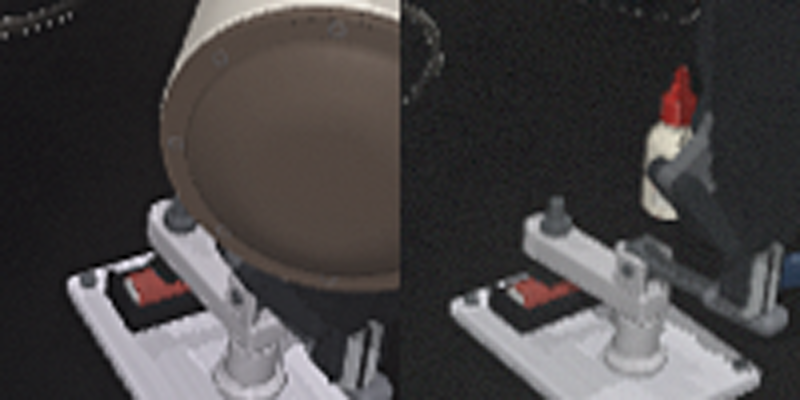

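Run:
```python
from fit import *
for l in(0,.1,.2,.3):
  p=(500.5,-34.3,-.514,0,l)
  for d,h in((47,2),(90,2),(90,8)):print(l,d,h,[(4*(proj(n,W(p,"l",(d,h)))-o)+[k,0]).round() for n,o,k in(("scene",[280,150],0),("side",[270,150],400))])
X=np.array([438,.7,89.]);print("tip",4*(proj("scene",X)-[280,150]),4*(proj("side",X)-[270,150])+[400,0])
```

```text
0 47 2 [array([313., 357.]), array([705., 305.])]
0 90 2 [array([363., 426.]), array([765., 349.])]
0 90 8 [array([365., 416.]), array([767., 338.])]
0.1 47 2 [array([313., 349.]), array([705., 297.])]
0.1 90 2 [array([365., 410.]), array([766., 333.])]
0.1 90 8 [array([366., 400.]), array([767., 322.])]
0.2 47 2 [array([313., 340.]), array([705., 288.])]
0.2 90 2 [array([365., 394.]), array([766., 316.])]
0.2 90 8 [array([366., 382.]), array([766., 304.])]
0.3 47 2 [array([313., 331.]), array([704., 279.])]
0.3 90 2 [array([365., 375.]), array([765., 298.])]
0.3 90 8 [array([364., 363.]), array([764., 286.])]
tip [345.03202405 374.85544249] [742.13084454 307.38817237]
```

The lever grip end is at about (778,325) in the side half, so the lever is near 0.12 rad under the fingertips. I'll press on to the stop.

```bash
python3 jog.py '.5 0 3 0 0 0;1 0 6 0 0 0;1 0 6 0 0 0'; python3 jog.py '0 0 1.5 0 0 0;0 0 3 0 0 0;0 0 3 0 0 0';python3 jog.py '0 0 1.5 0 0 0;0 0 3 0 0 0;0 0 3 0 0 0'
```

```text
clock: 9.1
position: [437.5, 1.1, 100.5]
ee_rot: [0.253, 0.967, -0.0, -0.001]
contact_force: [-0.5, 0.2, -0.5]
gripper_width: -0.0
grasp_force: 0.0
clock: 9.4
position: [437.8, 1.3, 98.7]
ee_rot: [0.253, 0.967, -0.0, -0.0]
contact_force: [-3.4, 1.3, 9.1]
gripper_width: -0.1
grasp_force: 4.7
clock: 9.7
position: [437.9, 1.3, 98.0]
ee_rot: [0.253, 0.968, -0.0, -0.0]
contact_force: [-11.9, 3.1, 29.4]
gripper_width: 0.0
grasp_force: 14.9
```

```bash
python3 jog.py '0 0 -20 0 0 0;0 0 -60 0 0 0;0 0 -100 0 0 0;0 -40 -120 0 0 0;0 -90 -130 0 0 0;0 -140 -130 0 0 0;0 -180 -130 0 0 0;0 -180 -130 0 0 0;0 -180 -130 0 0 0'
python3 - <<'E'
from go import *
from fit import proj,W
import cv2
a=viewer.get_image("scene")[160:260,280:380];b=viewer.get_image("side")[160:260,270:370]
cv2.imwrite("pics/i1.png",cv2.resize(np.hstack([a,b]),None,fx=4,fy=4,interpolation=cv2.INTER_CUBIC))
p=(500.5,-34.3,-.514,0,0)
for k,q in(("l",(90,2)),("l",(90,8)),("s",(65,0,87))):print(k,[(4*(proj(n,W(p,k,q))-o)+[t,0]).round() for n,o,t in(("scene",[280,160],0),("side",[270,160],400))])
E
```

```text
clock: 10.6
position: [349.7, -156.2, 225.0]
ee_rot: [0.254, 0.967, 0.0, 0.0]
contact_force: [0.7, 0.5, 0.5]
gripper_width: 0.3
grasp_force: 0.0
l [array([363., 386.]), array([765., 309.])]
l [array([365., 376.]), array([767., 298.])]
s [array([199., 142.]), array([567., 148.])]
```

View pics/i1.png

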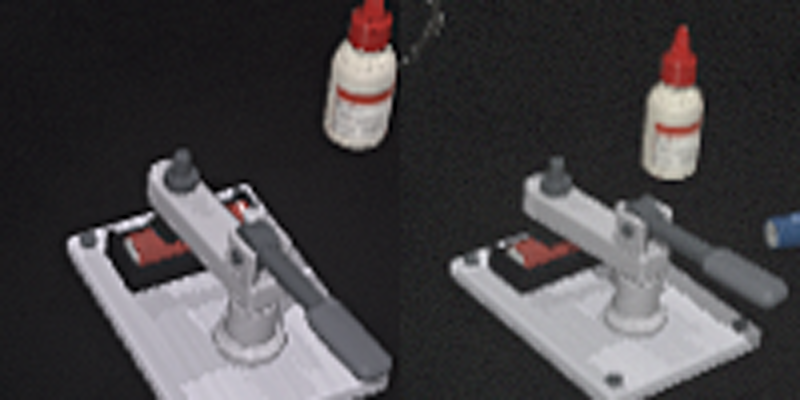

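```bash
cat > f2.py <<'E'
from fit import *
def fit2(pts):
    f=lambda q:np.concatenate([proj(n,W((500.5,-34.3,-.514,q[0],q[1]),k,(65,0,q[2]) if k=="s" else v))-uv for n,k,v,uv in pts])
    r=least_squares(f,[.05,.05,84],x_scale=[.1,.1,5]);print(r.x,r.fun.round(1))
A=lambda u,v:(280+u/4,160+v/4)
B=lambda u,v:(270+(u-400)/4,160+v/4)
if __name__=="__main__":
    fit2([("scene","s",0,A(181,150)),("side","s",0,B(557,157)),("scene","l",(88,2),A(376,368)),("side","l",(88,2),B(776,291))])
E
python3 f2.py
python3 - <<'E'
# image motion of the spindle tip, pre-lever vs now
import cv2
from bench import arm, viewer, monitor
w=viewer.get_image("wrist");cv2.imwrite("pics/w.png",w)
s=viewer.get_image("side");cv2.imwrite("pics/side_now.png",s)
s=viewer.get_image("scene");cv2.imwrite("pics/scene_now.png",s)
E
```

```text
[1.02790559e-01 5.30058000e-02 8.40940359e+01] [ 1.3  0.2  0.1 -0.1  0.9 -0.1  0.1  0.2]
```

```bash
cat > cmp.py <<'E'
from fit import *
p=(500.5,-34.3,-.514,0,0)
def full(name,n):
    k="fgh".find(name[0]); 
    im=cv2.imread(f"pics/{name}.png");h=im[:,:400] if n=="scene" else im[:,400:]
    o={"g1":((270,165),(270,165)),"f1":((270,165),(270,165)),"h1":((280,150),(270,150)),"i1":((280,160),(270,160))}[name][n=="side"]
    return h,np.array(o)
def shift(A,B,n,c,w=28,v=22):
    a,oa=full(A,n);b,ob=full(B,n)
    u=(4*(proj(n,c)-oa)).astype(int);t=a[u[1]-v:u[1]+v,u[0]-w:u[0]+w]
    m=cv2.matchTemplate(b,t,cv2.TM_CCOEFF_NORMED)
    e=(u+4*(oa-ob)-[w,v]);x0,y0=np.maximum(e-24,0)
    s=m[y0:e[1]+25,x0:e[0]+25];_,q,_,l=cv2.minMaxLoc(s);return np.array([l[0]+x0,l[1]+y0])-e,round(q,2)
if __name__=="__main__":
  print("expected for +.1:",[(r,n,(4*(proj(n,W((*p[:3],.1,0),"s",(r,0,62)))-proj(n,W(p,"s",(r,0,62))))).round(1)) for r in(40,60) for n in("scene","side")])
  for n in("scene","side"):
    for A,B in(("g1","i1"),("h1","i1"),("f1","g1"),("g1","h1")):
      for r in(40,50,60):
        try:print(n,A,B,r,shift(A,B,n,W(p,"s",(r,0,58))))
        except Exception as ex:print(n,A,B,r,"x")
    print("plate",n,shift("g1","i1",n,W(p,"f",(100,52,12)),20,20) )
E
python3 cmp.py
```

```text
expected for +.1: [(40, 'scene', array([-7.4,  2.6])), (40, 'side', array([-5.7,  2.4])), (60, 'scene', array([-10.9,   3.7])), (60, 'side', array([-8.4,  3.4]))]
scene g1 i1 40 (array([-9,  3]), 0.62)
scene g1 i1 50 (array([-10,   4]), 0.88)
scene g1 i1 60 (array([-11,   4]), 0.95)
scene h1 i1 40 (array([22, 24]), 0.73)
scene h1 i1 50 (array([ 4, -3]), 0.71)
scene h1 i1 60 (array([ 4, -2]), 0.79)
scene f1 g1 40 (array([ 2, -2]), 0.66)
scene f1 g1 50 (array([11, -5]), 0.8)
scene f1 g1 60 (array([11, -4]), 0.92)
scene g1 h1 40 (array([-9, 16]), 0.63)
scene g1 h1 50 (array([-15,   4]), 0.87)
scene g1 h1 60 (array([-12,   5]), 0.9)
plate scene (array([0, 0]), 1.0)
side g1 i1 40 (array([-3,  5]), 0.97)
side g1 i1 50 (array([-8,  3]), 0.97)
side g1 i1 60 (array([-8,  4]), 0.88)
side h1 i1 40 (array([0, 0]), 1.0)
side h1 i1 50 (array([0, 0]), 1.0)
side h1 i1 60 (array([0, 0]), 1.0)
side f1 g1 40 (array([ 4, -5]), 0.94)
side f1 g1 50 (array([ 8, -3]), 0.98)
side f1 g1 60 (array([10, -3]), 0.98)
side g1 h1 40 (array([-3,  5]), 0.97)
side g1 h1 50 (array([-8,  3]), 0.98)
side g1 h1 60 (array([-8,  4]), 0.88)
plate side (array([0, 0]), 1.0)
```

The picture shows the lever down, but the spindle is at (182,152) where (199,142) was expected. Matching against the earlier pictures confirms the strap had slipped back about 0.1 rad before the lever went down. So I'll raise the lever again by holding its grip from both sides, push the strap home, verify it, then clamp.

```bash
python3 -c "
from go import *
print(monitor.read_state()['clock'])
rows([(strap(.1,-70,0,160),YAW+.1),(strap(.1,-70,0,79),YAW+.1)])"
```

```text
10.85
[ -2.3 171.7  64.9] [-0.    -0.    -0.096] [436.  -6. 160.]
[ -2.3 171.7 145.9] [-0.    -0.    -0.096] [436.  -6.  79.]
```

```bash
python3 jog.py '0 43 0 0 0 -.05;0 86 10 0 0 -.096;-2 129 30 0 0 -.096;-2.3 171.7 50 0 0 -.096;-2.3 171.7 65 0 0 -.096;-2.3 171.7 65 0 0 -.096;-2.3 171.7 100 0 0 -.096;-2.3 171.7 125 0 0 -.096;-2.3 171.7 146 0 0 -.096;-2.3 171.7 146 0 0 -.096' 55;python3 -c "
from go import *
rows([(strap(.1,-70,0,79),YAW+.1)])"
```

```text
clock: 11.85
position: [434.4, -7.7, 77.5]
ee_rot: [0.207, 0.978, -0.001, -0.002]
contact_force: [-0.5, -0.2, 0.3]
gripper_width: 54.7
grasp_force: 0.0
[-1.2  2.2 -1.5] [-0.004 -0.004 -0.003] [436.  -6.  79.]
```

```bash
python3 jog.py '0 0 0 0 0 0;0 0 0 0 0 0;0 0 0 0 0 0;0 0 0 0 0 0;0 0 0 0 0 0' 17;python3 -c "
import numpy as np
for l in np.arange(0,.91,.1):print(round(l,2),70*(np.cos(l)-1),-70*np.sin(l))"
```

```text
clock: 12.35
position: [436.9, -7.0, 80.4]
ee_rot: [0.206, 0.979, 0.0, 0.001]
contact_force: [-1.0, -1.3, 7.3]
gripper_width: 17.5
grasp_force: 23.1
0.0 0.0 -0.0
0.1 -0.34970843053819256 -6.988339165277971
0.2 -1.3953395511130862 -13.906853155654286
0.3 -3.1264457612075813 -20.686414466293773
0.4 -5.525730419798043 -27.259283961605536
0.5 -8.569220667673907 -33.55978770229421
0.6 -12.226506956322524 -39.52497313765248
0.7 -16.461046890085814 -45.09523810663838
0.8 -21.230530345698423 -50.214926362966594
0.9 -26.487302221053493 -54.83288367392384
```

```bash
python3 jog.py '-.4 0 -7 0 .1 0;-1.4 0 -13.9 0 .2 0;-3.1 0 -20.7 0 .3 0;-5.5 0 -27.3 0 .4 0;-8.6 0 -33.6 0 .5 0;-12.2 0 -39.5 0 .6 0;-16.5 0 -45 0 .7 0;-21.2 0 -50.2 0 .8 0;-26.5 0 -54.8 0 .9 0;-26.5 0 -54.8 0 .9 0'
```

```text
clock: 13.35
position: [462.9, -18.1, 131.9]
ee_rot: [0.187, 0.881, 0.091, -0.425]
contact_force: [4.2, -0.6, -1.8]
gripper_width: 17.3
grasp_force: 23.3
```

```bash
python3 jog.py '0 0 0 0 0 0;0 0 0 0 0 0;0 0 0 0 0 0;0 0 0 0 0 0;0 0 -20 0 0 0;0 0 -45 0 0 0;0 0 -70 0 0 0;0 0 -70 0 0 0' 60
```

```text
clock: 14.15
position: [512.4, -40.7, 179.0]
ee_rot: [0.186, 0.882, 0.09, -0.423]
contact_force: [0.0, 0.2, 0.9]
gripper_width: 59.9
grasp_force: 0.0
```

```bash
python3 -c "
from go import *
rows([((512,-41,200),YAW),(strap(.1,72,45,190),YAW),(strap(.1,72,45,71),YAW)])"
```

```text
Traceback (most recent call last):
  File "go.py", line 14, in rows
    print(R.inv().apply(p-s["position"]).round(1),(R.inv()*Q).as_rotvec().round(3),p.round(0))
                                                                                   ^^^^^^^
AttributeError: 'tuple' object has no attribute 'round'. Did you mean: 'count'?
```

```bash
python3 -c "
from go import *
rows([(np.array([512,-41,215.]),YAW+.1),(strap(.1,72,50,190),YAW+.1),(strap(.1,72,50,190),YAW)])"
```

```text
[ 28.2  -0.3 -22.4] [ 0.002 -0.894 -0.002] [512. -41. 215.]
[-28.   51.3 -52.4] [ 0.002 -0.894 -0.002] [587. -17. 190.]
[-28.   51.3 -52.4] [-0.042 -0.894  0.092] [587. -17. 190.]
```

```bash
python3 jog.py '28 0 -22 0 -.15 0;10 17 -32 0 -.3 0;-10 34 -42 0 -.45 0;-28 51.3 -52.4 0 -.6 0;-28 51.3 -52.4 0 -.75 .05;-28 51.3 -52.4 -.04 -.894 .09;-28 51.3 -52.4 -.04 -.894 .09;-28 51.3 -52.4 -.04 -.894 .09' 0
python3 - <<'E'
from go import *
import cv2
from cmp import *
rows([(strap(.1,72,50,190),YAW),(strap(.1,72,45,71),YAW),(strap(0.1,72,23,71),YAW),(strap(0,72,23,71),YAW)])
E
```

```text
clock: 14.95
position: [582.7, -16.2, 188.0]
ee_rot: [0.252, 0.968, -0.001, -0.004]
contact_force: [0.7, -0.5, 0.2]
gripper_width: -0.3
grasp_force: 0.0
[-4.   0.7 -2. ] [-0.004 -0.007  0.004] [587. -17. 190.]
[ -5.2  -3.8 117. ] [-0.004 -0.007  0.004] [585. -22.  71.]
[ -7.3 -25.7 117.1] [-0.004 -0.007  0.004] [576. -42.  71.]
[ -9.9 -32.8 117.1] [-0.004 -0.007  0.004] [575. -50.  71.]
```

Before pushing, I'll go down beside the strap and check where the strap and lever now stand.

```bash
python3 jog.py '-5 -2 40 0 0 0;-5 -2 80 0 0 0;-5 -2 117 0 0 0;-5 -2 117 0 0 0'
cat > now.py <<'E'
# strap angle from shift of the strap (vs g1 = 0), lever left to fit by edge; saves crop in g1's frame
from go import *
from fit import *
import cv2,sys
p=(500.5,-34.3,-.514,0,0)
def now(tag):
    for n in("side","scene"):
        full=viewer.get_image(n);cv2.imwrite(f"pics/{tag}_{n}.png",full)
        im=cv2.resize(full[165:265,270:370],None,fx=4,fy=4,interpolation=cv2.INTER_CUBIC)
        g=cv2.imread("pics/g1.png");g=g[:,:400] if n=="scene" else g[:,400:]
        out=[]
        for r in(35,45,52,60):
            c=W(p,"s",(r,0,60));u=(4*(proj(n,c)-[270,165])).astype(int);t=g[u[1]-20:u[1]+20,u[0]-20:u[0]+20]
            s=im[u[1]-50:u[1]+50,u[0]-50:u[0]+50];m=cv2.matchTemplate(s,t,cv2.TM_CCOEFF_NORMED);_,q,_,l=cv2.minMaxLoc(m)
            d=np.array(l)-30;e=4*(proj(n,W((*p[:3],.1,0),"s",(r,0,60)))-proj(n,c));out.append((r,round(.1*d@e/(e@e),3),round(q,2)))
        print(n,"strap",out)
now(sys.argv[1])
print(monitor.read_state()["clock"])
E
python3 now.py j1; python3 -c "
from go import *
rows([(strap(0.1,72,23,71),YAW),(strap(0,72,23,71),YAW)])"
```

```text
clock: 15.35
position: [584.1, -21.8, 65.4]
ee_rot: [0.254, 0.967, -0.003, -0.009]
contact_force: [-0.2, -0.1, 0.0]
gripper_width: -0.2
grasp_force: 0.0
side strap [(35, np.float64(0.07), 0.97), (45, np.float64(0.124), 0.98), (52, np.float64(0.119), 0.99), (60, np.float64(0.104), 0.97)]
scene strap [(35, np.float64(0.024), 0.63), (45, np.float64(0.091), 0.83), (52, np.float64(0.117), 0.98), (60, np.float64(0.11), 0.98)]
15.45
[  0.7 -24.5   0. ] [-0.004 -0.006  0.003] [576. -42.  71.]
[ -1.9 -31.5   0. ] [-0.004 -0.006  0.003] [575. -50.  71.]
```

```bash
python3 jog.py '0 -10 0 0 0 0;0 -20 0 0 0 0;0 -24 0 0 0 0;-1 -27 0 0 0 0;-1.5 -30 0 0 0 0;-1.5 -30 0 0 0 0';  python3 jog.py '0 -1.5 0 0 0 0;0 -3 0 0 0 0;0 -3 0 0 0 0;0 -3 0 0 0 0'
```

```text
clock: 16.05
position: [574.3, -48.1, 72.3]
ee_rot: [0.253, 0.968, -0.001, -0.002]
contact_force: [-2.3, 0.5, 5.5]
gripper_width: -0.2
grasp_force: 3.6
clock: 16.45
position: [573.6, -50.0, 72.4]
ee_rot: [0.253, 0.968, -0.0, -0.001]
contact_force: [-0.3, 2.4, 4.7]
gripper_width: 0.5
grasp_force: 3.8
```

```bash
python3 jog.py '0 -1 0 0 0 0;0 -2 0 0 0 0;0 -2 0 0 0 0;0 -2 0 0 0 0'; python3 jog.py '0 -1 0 0 0 0;0 -2 0 0 0 0;0 -2 0 0 0 0;0 -2 0 0 0 0'; python3 now.py k1
```

```text
clock: 16.85
position: [573.6, -50.3, 72.4]
ee_rot: [0.252, 0.968, 0.001, -0.001]
contact_force: [0.8, 8.2, 4.7]
gripper_width: -0.3
grasp_force: 5.1
clock: 17.25
position: [573.5, -50.7, 72.5]
ee_rot: [0.252, 0.968, 0.002, 0.0]
contact_force: [1.0, 13.1, 4.2]
gripper_width: 0.1
grasp_force: 7.0
side strap [(35, np.float64(0.0), 1.0), (45, np.float64(0.0), 1.0), (52, np.float64(0.0), 1.0), (60, np.float64(0.0), 1.0)]
scene strap [(35, np.float64(0.0), 0.99), (45, np.float64(0.0), 1.0), (52, np.float64(0.0), 1.0), (60, np.float64(0.0), 1.0)]
17.35
```

```bash
python3 jog.py '0 2 0 0 0 0;0 4 0 0 0 0;0 6 0 0 0 0;0 8 0 0 0 0;0 10 0 0 0 0;0 14 0 0 0 0;0 20 0 0 0 0;0 24 0 0 0 0;0 24 0 0 0 0'; python3 now.py l1
```

```text
clock: 18.25
position: [582.4, -32.8, 70.7]
ee_rot: [0.253, 0.968, -0.001, -0.003]
contact_force: [0.5, -0.5, -0.6]
gripper_width: -0.2
grasp_force: 0.0
side strap [(35, np.float64(0.085), 0.97), (45, np.float64(0.157), 0.97), (52, np.float64(0.148), 0.99), (60, np.float64(0.143), 0.98)]
scene strap [(35, np.float64(0.208), 0.48), (45, np.float64(0.12), 0.84), (52, np.float64(0.148), 0.97), (60, np.float64(0.137), 0.97)]
18.35
```

The strap followed the finger back: in the picture the finger linkage overhangs the spindle top, which explains the 5 N upward force while pushing and the friction drag on retreat. I'll push again nearer the pivot (r = 40), away from the spindle.

```bash
python3 jog.py '0 10 -15 0 0 0;15 10 -30 0 0 0;31 10 -15 0 0 0;31 10 0 0 0 0;31 10 0 0 0 0;31 10 0 0 0 0'; python3 -c "
from go import *
rows([(strap(0.15,40,21,71),YAW),(strap(0,40,21,71),YAW)])"
```

```text
clock: 18.95
position: [560.3, -9.3, 71.1]
ee_rot: [0.253, 0.968, -0.001, -0.003]
contact_force: [0.2, -0.7, -0.4]
gripper_width: -0.1
grasp_force: 0.0
[  3.4 -24.4   0.2] [-0.004 -0.005  0.003] [545. -29.  71.]
[ -0.2 -30.2   0.2] [-0.004 -0.005  0.003] [546. -36.  71.]
```

```bash
python3 jog.py '0 -10 0 0 0 0;0 -20 0 0 0 0;0 -24 0 0 0 0;0 -26 0 0 0 0;0 -28 0 0 0 0;0 -30 0 0 0 0;0 -30 0 0 0 0';  python3 jog.py '0 -1 0 0 0 0;0 -2 0 0 0 0;0 -2 0 0 0 0'; python3 jog.py '0 -1 0 0 0 0;0 -2 0 0 0 0;0 -2 0 0 0 0'
```

```text
clock: 19.65
position: [547.4, -34.6, 72.0]
ee_rot: [0.253, 0.968, 0.0, -0.001]
contact_force: [4.3, 3.6, 1.1]
gripper_width: -0.1
grasp_force: 2.4
clock: 19.95
position: [546.0, -36.7, 72.5]
ee_rot: [0.252, 0.968, -0.0, -0.001]
contact_force: [2.9, 1.9, 5.4]
gripper_width: -0.0
grasp_force: 2.7
clock: 20.25
position: [544.8, -38.4, 72.5]
ee_rot: [0.253, 0.968, -0.0, -0.001]
contact_force: [1.8, 3.5, 4.9]
gripper_width: 0.1
grasp_force: 2.9
```

```bash
python3 now.py m1; python3 jog.py '0 -1 0 0 0 0;0 -2 0 0 0 0;0 -2 0 0 0 0'; python3 jog.py '0 -1 0 0 0 0;0 -2 0 0 0 0;0 -2 0 0 0 0'; python3 now.py m2
```

```text
side strap [(35, np.float64(-0.024), 0.61), (45, np.float64(-0.114), 0.63), (52, np.float64(-0.171), 0.72), (60, np.float64(-0.2), 0.72)]
scene strap [(35, np.float64(-0.007), 0.38), (45, np.float64(0.277), 0.28), (52, np.float64(-0.286), 0.52), (60, np.float64(0.068), 0.66)]
20.35
clock: 20.65
position: [544.7, -38.8, 72.5]
ee_rot: [0.253, 0.968, 0.001, -0.0]
contact_force: [2.4, 8.1, 4.9]
gripper_width: -0.1
grasp_force: 6.1
clock: 20.95
position: [544.6, -39.0, 72.6]
ee_rot: [0.253, 0.968, 0.002, 0.0]
contact_force: [3.5, 14.7, 3.4]
gripper_width: 0.1
grasp_force: 8.6
side strap [(35, np.float64(-0.024), 0.63), (45, np.float64(-0.114), 0.66), (52, np.float64(-0.171), 0.72), (60, np.float64(-0.21), 0.71)]
scene strap [(35, np.float64(-0.007), 0.38), (45, np.float64(-0.039), 0.29), (52, np.float64(-0.286), 0.52), (60, np.float64(0.06), 0.66)]
21.05
```

The vertical 5 N returns, so a step on the finger's back is resting on the strap's top edge and drags it when I retreat sideways. This time I'll lift straight up off the flank while still bearing towards the stop.

```bash
python3 jog.py '0 0 -2 0 0 0;0 0 -5 0 0 0;0 0 -10 0 0 0;0 0 -16 0 0 0;0 0 -30 0 0 0;0 0 -60 0 0 0;0 10 -100 0 0 0;0 40 -120 0 0 0;0 70 -120 0 0 0;0 70 -120 0 0 0'; python3 now.py n1;python3 -c "
from go import *
rows([(strap(0,-50,0,190),YAW)])"
```

```text
clock: 22.05
position: [576.7, 20.2, 191.3]
ee_rot: [0.252, 0.968, -0.001, -0.003]
contact_force: [-1.2, -0.2, 0.2]
gripper_width: 0.2
grasp_force: 0.0
side strap [(35, np.float64(0.0), 0.99), (45, np.float64(0.0), 0.99), (52, np.float64(0.0), 0.99), (60, np.float64(0.0), 0.98)]
scene strap [(35, np.float64(0.0), 0.98), (45, np.float64(0.0), 0.98), (52, np.float64(0.0), 1.0), (60, np.float64(0.0), 0.99)]
22.15
[ 89.1 -82.2   1.3] [-0.006 -0.008  0.003] [457. -10. 190.]
```

The strap now stays at the stop (0.000 in both views) with the finger off it. Now the lever.

```bash
python3 jog.py '30 -28 0 0 0 0;60 -56 0 0 0 0;89 -82 0 0 0 0;89 -82 0 0 0 0;89 -82 0 0 0 0'; python3 -c "
from go import *
print(monitor.read_state()['position'])
T=[]
for l in [.93,.8,.7,.6,.5,.4,.3,.2,.1,0]:
  r=62*np.cos(l)-8*np.sin(l)+11;z=74+62*np.sin(l)+8*np.cos(l)+17;T.append((strap(0,-r,0,z),YAW))
rows(T)"
```

```text
clock: 22.65
position: [457.2, -10.3, 191.8]
ee_rot: [0.253, 0.967, -0.001, -0.003]
contact_force: [1.1, -0.7, 0.3]
gripper_width: -0.2
grasp_force: 0.0
[457.2317125  -10.34664304 191.79231241]
[-8.1  0.6 46.3] [-0.004 -0.006  0.002] [464. -14. 145.]
[-1.3  0.6 50.7] [-0.004 -0.006  0.002] [458. -10. 141.]
[ 3.5  0.7 54.8] [-0.004 -0.006  0.002] [454.  -8. 137.]
[ 7.9  0.7 59.2] [-0.004 -0.006  0.002] [450.  -6. 133.]
[11.8  0.7 64.1] [-0.004 -0.006  0.002] [447.  -4. 128.]
[15.1  0.7 69.4] [-0.004 -0.006  0.002] [444.  -2. 123.]
[18.   0.8 74.9] [-0.004 -0.006  0.002] [441.  -1. 117.]
[20.3  0.8 80.7] [-0.004 -0.006  0.002] [439.   0. 111.]
[21.9  0.8 86.8] [-0.004 -0.006  0.002] [438.   1. 105.]
[23.   0.9 92.9] [-0.004 -0.006  0.002] [437.   2.  99.]
```

```bash
python3 jog.py '-8 0 20 0 0 0;-8 0 40 0 0 0;-8 0 46 0 0 0;-1.3 .5 51 0 0 0;3.5 .5 55 0 0 0;8 .5 59 0 0 0;12 .5 64 0 0 0;15 .5 69.4 0 0 0;18 .5 75 0 0 0;20.3 .5 80.7 0 0 0'; python3 jog.py '1.5 0 6 0 0 0;2.5 0 12 0 0 0;2.5 0 12 0 0 0'; python3 jog.py '0 0 2 0 0 0;0 0 4 0 0 0;0 0 4 0 0 0'; python3 now.py o1;python3 -c "
from go import *
rows([(strap(0,-73,0,99),YAW)])"
```

```text
clock: 23.65
position: [440.8, 1.5, 110.9]
ee_rot: [0.253, 0.968, -0.001, -0.003]
contact_force: [1.9, -1.0, 2.5]
gripper_width: 0.1
grasp_force: 1.2
clock: 23.95
position: [438.6, 2.6, 98.9]
ee_rot: [0.253, 0.968, -0.001, -0.003]
contact_force: [2.0, -0.6, 2.5]
gripper_width: -0.3
grasp_force: 1.4
clock: 24.25
position: [438.7, 2.7, 98.0]
ee_rot: [0.252, 0.968, -0.001, -0.003]
contact_force: [-8.0, 2.5, 30.4]
gripper_width: -0.2
grasp_force: 15.3
side strap [(35, np.float64(0.0), 0.99), (45, np.float64(0.0), 0.99), (52, np.float64(0.0), 0.99), (60, np.float64(0.0), 0.98)]
scene strap [(35, np.float64(0.216), 0.34), (45, np.float64(0.221), 0.32), (52, np.float64(0.13), 0.34), (60, np.float64(0.035), 0.45)]
24.35
[ 1.  -1.8 -1. ] [-0.003 -0.004  0.004] [437.   2.  99.]
```

Lever at its end stop at the expected height with 30 N, and the strap still at 0. I'll lift straight up, clear off and verify.

```bash
python3 jog.py '0 0 -10 0 0 0;0 0 -30 0 0 0;0 0 -70 0 0 0;0 0 -110 0 0 0;0 -50 -130 0 0 0;0 -100 -130 0 0 0;0 -150 -130 0 0 0;0 -180 -130 0 0 0;0 -180 -130 0 0 0'; python3 now.py q1
python3 - <<'E'
from fit import *
# fixed grip template from i1 (lever down at strap .1) and bystander/cell change against the first pictures
for n in("scene","side"):
    a=cv2.imread(f"pics/{n}0.png").astype(int);b=cv2.imread(f"pics/q1_{n}.png").astype(int)
    i=cv2.imread("pics/i1.png");i=i[:,:400] if n=="scene" else i[:,400:]
    o=[280,160] if n=="scene" else [270,160]
    p=lambda s,l:(500.5,-34.3,-.514,s,l)
    u=(4*(proj(n,W(p(.1,0),"l",(68,2)))-o)).astype(int);t=i[u[1]-30:u[1]+30,u[0]-30:u[0]+30]
    im=cv2.resize(b.astype(np.uint8)[o[1]:o[1]+120,o[0]:o[0]+120],None,fx=4,fy=4,interpolation=cv2.INTER_CUBIC)
    m=cv2.matchTemplate(im,t,cv2.TM_CCOEFF_NORMED);_,q,_,l=cv2.minMaxLoc(m)
    d=lambda s,l:(4*(proj(n,W(p(s,l),"l",(68,2)))-proj(n,W(p(.1,0),"l",(68,2))))).round(1)
    print(n,"grip shift",np.array(l)+30-u,round(q,2),"expect l=0",d(0,0),"l=.1",d(0,.1))
    D=np.abs(a-b).max(2)
    for k,X in(("dropper",(544,-208,40)),("loose",(438,-174,9)),("tape",(689,6,10)),("sd",(608,76,10))):
        c=proj(n,np.array(X,float)).astype(int);w=D[c[1]-12:c[1]+12,c[0]-12:c[0]+12];print(k,int(np.percentile(w,95)),end=" ")
    R=lambda c:(c[:,:,2]>c[:,:,1]+50)&(c[:,:,2]>70)
    c=proj(n,W(p(0,0),"f",(65,0,33))).astype(int);print("\nred",[np.argwhere(R(x[c[1]-14:c[1]+14,c[0]-22:c[0]+22])).min(0) for x in(a,b)],[R(x[c[1]-14:c[1]+14,c[0]-22:c[0]+22]).sum() for x in (a,b)])
E
```

```text
clock: 25.25
position: [347.5, -156.3, 224.4]
ee_rot: [0.256, 0.967, -0.001, -0.005]
contact_force: [0.2, 1.2, -0.0]
gripper_width: -0.2
grasp_force: 0.0
side strap [(35, np.float64(0.0), 0.99), (45, np.float64(0.0), 0.99), (52, np.float64(0.0), 0.99), (60, np.float64(0.0), 0.98)]
scene strap [(35, np.float64(0.0), 0.94), (45, np.float64(0.0), 0.98), (52, np.float64(0.0), 1.0), (60, np.float64(0.0), 0.99)]
25.35
scene grip shift [-28 -93] 0.79 expect l=0 [-13.4   5.1] l=.1 [-12.3  -6.4]
dropper 30 loose 15 tape 3 sd 40 
red [array([9, 7]), array([8, 7])] [np.int64(150), np.int64(80)]
side grip shift [-245   20] 0.72 expect l=0 [-10.    4.7] l=.1 [-9.2 -7.3]
dropper 80 loose 13 tape 9 sd 28 
red [array([11, 16]), array([17, 11])] [np.int64(57), np.int64(56)]
```

Run:
```python
from fit import *
def mt(A,B,c,w,r=6,f=4):
    A=cv2.resize(A,None,fx=f,fy=f,interpolation=cv2.INTER_CUBIC);B=cv2.resize(B,None,fx=f,fy=f,interpolation=cv2.INTER_CUBIC)
    u=(np.array(c)*f).astype(int);w*=f;r*=f
    m=cv2.matchTemplate(B[u[1]-w-r:u[1]+w+r,u[0]-w-r:u[0]+w+r],A[u[1]-w:u[1]+w,u[0]-w:u[0]+w],cv2.TM_CCOEFF_NORMED);_,q,_,l=cv2.minMaxLoc(m);return (np.array(l)-r)/f,round(q,2)
p=lambda s,l:(500.5,-34.3,-.514,s,l)
for n in("scene","side"):
    a,i,b=[cv2.imread(f"pics/{k}.png") for k in(f"{n}0",f"{n}_now",f"q1_{n}")]
    G=lambda s,l:proj(n,W(p(s,l),"l",(80,2)))
    print(n,"grip",mt(i,b,G(.1,0),8),"expect l=0",G(0,0)-G(.1,0),"l=.1",G(0,.1)-G(.1,0))
    for k,X in(("dropper",(544,-208,70)),("loose",(438,-174,9)),("tape",(689,6,10)),("sd",(608,76,10))):print(k,mt(a,b,proj(n,np.array(X,float)),12))
    print("cell end",mt(i,b,proj(n,W(p(0,0),"f",(65,28,30))),5,4))
```

```text
scene grip (array([-5.25,  1.5 ]), 0.74) expect l=0 [-3.9828098  1.5389317] l=.1 [-3.62032667 -1.86090305]
dropper (array([0., 0.]), 1.0)
loose (array([0., 0.]), 1.0)
tape (array([0., 0.]), 1.0)
sd (array([0.5, 0. ]), 0.99)
cell end (array([0., 0.]), 0.96)
side grip (array([-2.5,  1. ]), 0.72) expect l=0 [-2.93635002  1.4204029 ] l=.1 [-2.66713526 -2.12583289]
dropper (array([0., 0.]), 0.98)
loose (array([0., 0.]), 0.99)
tape (array([0., 0.]), 1.0)
sd (array([-0.5 ,  0.25]), 0.99)
cell end (array([0., 0.]), 0.84)
```

Lever down, strap at its stop, cell and bystanders unmoved; arm clear.

```bash
python3 -c "
from bench import arm, viewer, monitor
print(arm.job_done())"
```

```text
the job is handed in; nothing more can be done
None
```

The cell is clamped and the job is handed in at about 25 s, with the strap on its stop, the lever fully down, the arm clear and no shift of cell or bystanders in the images; the first clamping was with the strap slipped about 0.1 rad off its stop, so I pinched the lever grip to raise it again, pushed the strap home and re-clamped in the order asked.

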